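# Hook the parts case out from under the bench shelf

## Robot

A 6-joint arm with a two-finger parallel gripper is mounted at the origin on the work surface. World frame = base frame: x ahead of the robot, y to its left, z up, the work surface at z = 0. Lengths are in m, angles in rad, forces in N, time in s.
With the tool pointing down it reaches from about 0.35 to 0.775 m from the base axis. Payload 5.5 kg.
Tool frame: the origin (TCP) lies at the very end of the fingers, on their centre line; the grasp point (between the pads) lies 19 mm behind it; z points along the fingers, y is the line along which they close (so a half turn about z gives the same grasp; the last joint's range is limited). The gripper opens to 85 mm and grips with 20 to 120 N. Pads are 22 mm wide; open, the fingers measure 114 mm over their backs; the gripper's body (76 mm by 85 mm) begins 54 mm behind the grasp point. The pads swing forward as they close: fully open they stand 13 mm farther back than shut.
Start: joints at [-1.482, 0.313, 0.046, 1.304, 0, 1.431], TCP at [0.13, -0.56, 0.231] pointing down, gripper open.
Joint ranges: [-2.76, 2.76], [-0.86, 1.69], [-1.03, 1.26], [-2.2, 2.34], [-1.47, 1.5], [-3.14, 3.14]. Speed limits (rad/s): [2.57, 2.57, 3.14, 3.14, 3.14, 3.14].

## Interface

Orientations are given as a unit quaternion [w, x, y, z].
In Python, from workcell import env, cams, ticket, spotter gives the robot as it stands.
- The arm moves only by the tool jog_arm, never from a script. Its argument "increments" is a list that holds one entry, the list of rows, each a list of 7 numbers: the shift along the tool's x, y, z in units of 0.25 m (1.0 is 0.25 m), then the turn, a rotation vector about the tool's x, y, z in units of 180 degrees (1.0 is 180 degrees), then the closure in counts, from 0 (fully open) to 255 (shut). A call has 1 to 20 rows; each row shifts and turns the commanded pose from where the row before left it, along the tool's axes as they then stand; what a row does not reach is not made up. A row lasts 1/10 s, in which the tool goes at most 50 mm and 8.59 degrees, less where a joint would pass 70% of its speed; a pose out of reach is approached as far as the arm can. A call with a number of a shift or a turn outside -1 to 1 is refused whole. A call with a gripper value outside its range is refused whole. The fingers move at their own pace and stop on an object; "force" is the grip in N (left out, the last holds). Time passes only in rows, so rows that do not move let the fingers close. It gives the time, the measured TCP pose, the force, the opening and the grip force at its end, in the units of the state.
- env.get_state(): the state, without advancing time (a new reading comes with each control period).
- cams.read_camera(name): name is "side" or "top" or "wrist"; returns a dict with "pixels" (420x560x3 uint8, red, green, blue), "fx", "fy", "cx", "cy" (pixels), "xyz" and "attitude" of the camera in the world; the wrist camera has in their place "mount" (4x4, takes a point from camera to tool coordinates, whose origin is the TCP and whose axes are the flange's). Camera axes: x right, y down, z forward; pixel columns grow to the right and rows downward; lengths in m; the calibration is good to about 2 mm. The wrist camera is an equidistant fisheye: a pixel r from the principal point sees the ray r / f radians off the axis. A picture is of the moment at which its call begins: read the wrist's pose just before it. There is no depth.
- ticket.hand_in(): hands the job in; it is judged then, once.
Trained networks look in the newest picture that a camera, given by its name, has taken for a name from the list of things; names that differ only in an ending like _2 or _b are one class to them, and where a whole thing is asked for, a point or a joint stands for the part that bears it (a point fixed in the world has none). Each returns a list of dicts, best first, with "conf" (0 to 1); they miss things now and then, are a little off and sometimes report something else, mostly with a low value. They report only what shows in the picture. A call takes as long as a camera call. They do not tell look-alikes from the thing itself.
- spotter.find_in(target, camera): "uv" ([column, row] in pixels, amid what is visible of it).
- spotter.cut_out(target, camera): "region" (420x560 bool, what is visible of it) and "uv" ([column, row] in pixels, amid what is visible of it).
- spotter.landmark_of(target, camera): "uv" ([column, row] in pixels: a listed point, or the origin of a listed thing).
The state is a dict: "clock": time; "joint_pos": joint angles; "qvel": joint speeds; "tau": joint torques, N m; "tcp_pos": TCP position; "orientation": TCP orientation; "wrist_force": force on the tool from outside, world axes, zero at the start; "ft_torque": the same for the moment, N m; "finger_gap": finger opening in m; "grip_force": force on a finger pad.
Only numpy, scipy, OpenCV 4.12 (cv2) and the standard library are available. Lean on these libraries where they do the work, as an engineer would, in place of code of your own. Each camera call takes 0.05 s, during which the arm holds its last target. There are 200 camera calls.

## Task

Take the hook tool from its blue rack, feel for the pull ring on the front of the red parts case under the grey shelf, and with the hook in that ring drag the case out until its front edge stands over the yellow strip on the bench. Then hang the hook back in its rack and let go. Do not touch the case or its ring with the gripper, and leave the tape roll, the bottle and the tin where they are.

Things in the scene. Friction and masses are not known exactly. Their poses are not given: they have to be found in the camera images.
- riser: Grey fixed shelf. Origin on the bench under the middle of the deck's front edge; x points into the shelf, y left along the edge, z up. Deck x 0 to 270, 260 wide, underside 150 high, top 165; side-panel legs x 20 to 270, 12 thick, inner faces y = +-114. Two guide rails on the bench, 12 high, 8 wide, inner faces y = +-95, run from x = -120 to 270.
- strip (a point): Middle of the flat yellow strip painted on the bench across in front of the shelf, 40 mm wide (shelf x -40 to 0) and 180 long; this point is 20 mm in front of the deck's front edge. Axes as the shelf's.
- case: Closed red case, 150 (x) by 180 (y) by 70 high, loose, 0.4 to 0.9 kg, standing between the rails under the shelf (5 mm play each side). Origin at the centre of its underside; its front face, x = -75, looks out of the shelf's front; at the start it is 57 to 73 mm behind the deck's front edge.
- ring_track (a point): On the case: x = -105, y = 0, z = 40 in its frame. The steel pull ring's centre lies on this point's y line, up to 45 mm to either side; where is not measured (mostly hidden under the deck: find it by touch). It lies level, hole upright: bar 8 thick, outer diameter 48, inner 32. A bracket 24 wide, 14 high joins it to the face. It slides along y only if pushed with over 9 N.
- case_front (a point): Middle of the case's lower front edge, on the bench; axes as the case's.
- hook: Hook tool, loose, 0.18 kg, hanging upright in the rack. Origin on the shank's axis at the collar's underside; z runs up the handle, x is the way the crook goes out. Orange handle 20 x 20, z 6 to 74; black collar 34 x 34, z 0 to 6; then a steel bar 10 thick: straight down to (0, 0, -80), on to (21, 0, -93), back down to the tip (0, 0, -127).
- hook_tip (a point): Centre of the prong's rounded end (5 mm radius), at (0, 0, -127.1) on the hook; axes as the hook's. The prong is the bar's last 40 mm. Lean the hook 32 degrees from upright, lower end forward along its x, and the prong points straight down, the 25 mm piece before it is level.
- rack: Blue fixed fork rack. Origin on the bench below the hook's place; x points to its back post. Two bars, 24 wide, 10 thick, top at z = 150, x -30 to 52, leave a slot 18 wide, open towards -x, closed at x = 11. Post x 38 to 52, 66 wide. Base 130 x 110 x 10. The shank stands in the slot, the collar rests on the bars; it goes in and out along x with the collar just above the bars.
- rack_seat (a point): Where the hook's origin rests when hung: 150 above the bench in the slot; axes as the rack's.
- tape: Red tape roll 100 across, 25 high, loose on the deck: leave it. Origin at the centre of its underside.
- polish: White bottle 56 across, 140 high, loose on the deck: leave it. Origin at the centre of its underside.
- tin: Green can 80 across, 90 high, loose on the bench: leave it. Origin at the centre of its underside.
Things that resemble listed ones, but are neither listed nor needed, are in the scene too. Of the things that look like the hook, the middle-sized one is meant.

How it is judged:
By the outcome, as a careful person would: the job done as asked, in the order asked, and still so for the second after the job is handed in, with the robot touching nothing.
It also fails if it takes over 64 s, if anything falls off the work surface, if the arm or the gripper's body presses on something with over 40 N, if the wrist force passes 120 N, or if a joint passes its speed limit or range.

## Working session

There is one attempt and no reset: what is moved stays moved. The work goes in short steps, Python scripts to look and compute and a tool call to move; the robot and the scene stay as the last step left them, time stands still between calls to the robot, and variables do not carry over. Pictures are saved under pics/ and viewed, at most 12 in all, crops included, and the job is handed in when it is done.

Besides the shell and the picture viewer there is one more tool, called after "Call:" by a JSON object that holds its "op" and its "data", one argument or row to a line. jog_arm: Moves the arm, as the interface text tells. Shifts and turns lie within -1 to 1; 1 stands for 0.25 m of shift or 180 degrees of turn. Its arguments: {"type":"object","properties":{"increments":{"type":"array"},"force":{"type":"number"}},"required":["increments"]}

```bash
ls; mkdir -p pics
python3 - <<'E'
from workcell import env,cams,spotter
import cv2,numpy as np
s=env.get_state();print(s)
ims=[]
for c in ["side","top","wrist"]:
    d=cams.read_camera(c);print(c,{k:(v if k!="pixels" else 0) for k,v in d.items()})
    cv2.imwrite(f"pics/{c}0.png",d["pixels"][:,:,::-1])
    for t in ["hook","rack","riser","case","tin","strip"]:
        try:print(c,t,[(round(r["conf"],2),np.round(r["uv"]).tolist()) for r in spotter.landmark_of(t,c)])
        except Exception as e:print(c,t,e)
E
```

```text
pics
{'clock': 0.0, 'joint_pos': array([-1.48163724e+00,  3.14001176e-01,  4.49741749e-02,  1.30358690e+00,
       -1.43058215e-05,  1.43122580e+00]), 'qvel': array([-0.00018371,  0.00054497,  0.00047692, -0.00015575,  0.00080992,
        0.00027225]), 'tau': array([ 1.00620131e-03, -4.80631328e+01,  2.98531008e+01,  1.96766958e-02,
        1.32937510e-05,  9.56051707e-06]), 'tcp_pos': array([ 0.13033294, -0.55951235,  0.23040646]), 'orientation': array([-9.08679331e-04,  9.93467059e-01,  1.14115626e-01,  1.57535848e-05]), 'wrist_force': array([-0.7953049 , -0.12553642, -0.02115765]), 'ft_torque': array([-0.03504921,  0.00805493,  0.01918734]), 'grip_force': 0.0, 'finger_gap': 0.08549120075588885}
side {'pixels': 0, 'fx': 407.79802526341945, 'fy': 407.79802526341945, 'cx': 279.7033609781199, 'cy': 211.24795631132434, 'xyz': array([-0.0699921 ,  0.93403532,  0.79880946]), 'attitude': array([ 0.13692211, -0.23212415,  0.83904402, -0.47262654])}
side hook [(0.94, [149.0, 288.0]), (0.78, [281.0, 363.0]), (0.67, [235.0, 269.0])]
side rack [(0.88, [243.0, 316.0])]
side riser [(0.64, [264.0
[... 478 characters left out ...]
 [(0.88, [173.0, 236.0])]
top riser [(0.91, [293.0, 185.0])]
top case []
top tin [(0.94, [412.0, 223.0])]
top strip [(0.87, [292.0, 191.0])]
wrist {'pixels': 0, 'fx': 325.19226210127806, 'fy': 325.19226210127806, 'cx': 277.15792193230527, 'cy': 209.14649909550045, 'mount': array([[-3.87513319e-04, -9.55035587e-01, -2.96490941e-01,
         7.58648302e-02],
       [ 9.99999903e-01, -3.08493053e-04, -3.13302786e-04,
         7.64267437e-04],
       [ 2.07749914e-04, -2.96491034e-01,  9.55035614e-01,
        -1.41395384e-01],
       [ 0.00000000e+00,  0.00000000e+00,  0.00000000e+00,
         1.00000000e+00]])}
wrist hook []
wrist rack []
wrist riser []
wrist case []
wrist tin []
wrist strip []
```

View pics/side0.png

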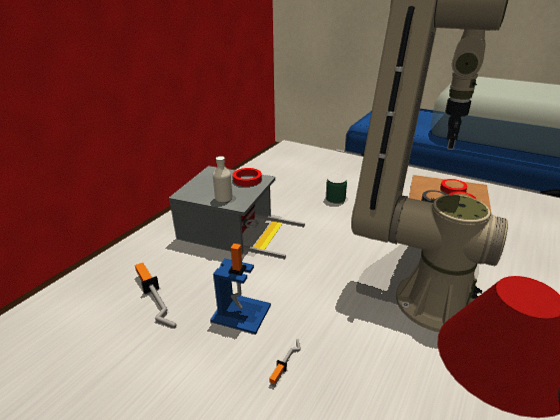

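View pics/top0.png

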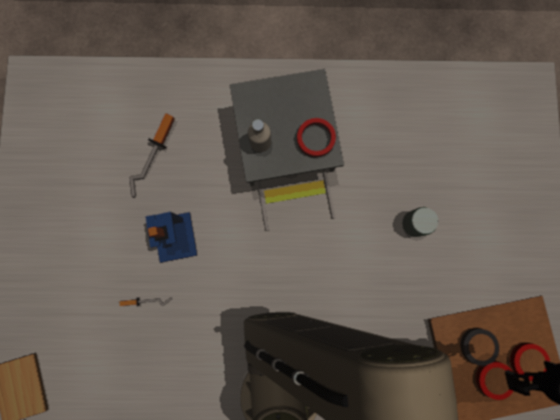

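```bash
cat > h.py <<'E'
import numpy as np,cv2
from scipy.spatial.transform import Rotation as R
from workcell import env,cams,spotter
def q2R(q): return R.from_quat([q[1],q[2],q[3],q[0]])
def cam(c):
    d=cams.read_camera(c); d["R"]=q2R(d["attitude"]).as_matrix(); return d
def proj(d,P):
    p=(np.atleast_2d(P)-d["xyz"])@d["R"]; return np.c_[d["fx"]*p[:,0]/p[:,2]+d["cx"],d["fy"]*p[:,1]/p[:,2]+d["cy"]]
def ray(d,uv): 
    v=d["R"]@[(uv[0]-d["cx"])/d["fx"],(uv[1]-d["cy"])/d["fy"],1]; return v/np.linalg.norm(v)
def onz(d,uv,z):
    v=ray(d,uv); return d["xyz"]+v*(z-d["xyz"][2])/v[2]
def tri(d1,u1,d2,u2):
    a,b=ray(d1,u1),ray(d2,u2); A=np.c_[a,-b]; t=np.linalg.lstsq(A,d2["xyz"]-d1["xyz"],rcond=None)[0]
    p,q=d1["xyz"]+a*t[0],d2["xyz"]+b*t[1]; return (p+q)/2,np.linalg.norm(p-q)
E
python3 - <<'E'
from h import *
T=cam("top")
for t in ["riser","strip","tin","polish","tape","hook","rack","rack_seat","hook_tip"]:
    print(t,[(round(r["conf"],2),np.round(onz(T,r["uv"],{"polish":.165,"tape":.165,"rack_seat":.15,"hook":.15}.get(t,0)),3)) for r in spotter.landmark_of(t,"top")])
S=cam("side")
for t in ["hook","rack_seat","hook_tip"]:
    a=spotter.landmark_of(t,"top");b=spotter.landmark_of(t,"side")
    for x in a:
        for y in b:
            p,e=tri(T,x["uv"],S,y["uv"])
            if e<.02: print(t,round(x["conf"],2),round(y["conf"],2),p.round(3),round(e,4))
hsv=cv2.cvtColor(T["pixels"],cv2.COLOR_RGB2HSV)
y=cv2.inRange(hsv,(20,150,100),(35,255,255))
n,l,st,ce=cv2.connectedComponentsWithStats(y);print(st[1:][st[1:,4]>50])
k=1+np.argmax(st[1:,4]);bx=cv2.boxPoints(cv2.minAreaRect(np.argwhere(l==k)[:,::-1].astype(np.float32)))
print("strip corners",[onz(T,u,0).round(4)[:2] for u in bx])
m=spotter.cut_out("riser","top")[0]["region"]
cnt=max(cv2.findContours(m.astype(np.uint8),0,2)[0],key=cv2.contourArea)
ap=cv2.approxPolyDP(cnt,6,True)[:,0];print(ap.tolist(),[onz(T,u,.165).round(3)[:2] for u in ap])
b=cv2.inRange(hsv,(100,120,30),(125,255,255))
n,l,st,ce=cv2.connectedComponentsWithStats(b);k=1+np.argmax(st[1:,4]);print(st[k])
ap=cv2.approxPolyDP(max(cv2.findContours((l==k).astype(np.uint8),0,2)[0],key=cv2.contourArea),3,True)[:,0]
print("rack",ap.tolist(),[onz(T,u,.01).round(3)[:2].tolist() for u in ap])
for n,I,(x,yy,w,h) in [("t",T,(120,90,240,160)),("s",S,(110,140,240,200))]:
    cv2.imwrite(f"pics/{n}crop.png",cv2.resize(I["pixels"][yy:yy+h,x:x+w,::-1],None,fx=3,fy=3,interpolation=2))
E
```

```text
riser [(0.61, array([ 0.608, -0.027,  0.   ]))]
strip [(0.93, array([ 0.587, -0.029,  0.   ]))]
tin [(0.63, array([ 0.494, -0.389,  0.   ])), (0.31, array([ 0.737, -0.099,  0.   ]))]
polish [(0.64, array([0.682, 0.049, 0.165]))]
tape [(0.68, array([ 0.697, -0.093,  0.165])), (0.54, array([0.685, 0.047, 0.165]))]
hook [(0.88, array([0.68 , 0.327, 0.15 ])), (0.61, array([0.267, 0.358, 0.15 ])), (0.55, array([0.438, 0.311, 0.15 ]))]
rack [(0.63, array([0.442, 0.318, 0.   ]))]
rack_seat [(0.66, array([ 0.577, -0.025,  0.15 ])), (0.61, array([0.446, 0.313, 0.15 ]))]
hook_tip [(0.83, array([0.563, 0.435, 0.   ])), (0.58, array([0.266, 0.314, 0.   ]))]
hook 0.88 0.67 [0.716 0.364 0.018] 0.0073
hook 0.61 0.63 [0.255 0.405 0.007] 0.0005
hook 0.55 0.88 [0.439 0.313 0.147] 0.0019
rack_seat 0.61 0.92 [0.441 0.312 0.142] 0.0132
hook_tip 0.83 0.84 [0.567 0.437 0.006] 0.0129
hook_tip 0.58 0.74 [0.266 0.313 0.001] 0.0008
[[265 181  60  21 702]]
strip corners [array([0.5818, 0.0522]), array([ 0.6146, -0.1219]), array([ 0.5791, -0.1279]), array([0.5467, 0.0456])]
[[230, 84], [245, 180], [257, 181], [2
[... 365 characters left out ...]
8, -0.102]), array([ 0.569, -0.112]), array([ 0.486, -0.135]), array([ 0.611, -0.112]), array([ 0.638, -0.16 ]), array([ 0.886, -0.111])]
[ 147  213   49   49 1420]
rack [[147, 217], [148, 226], [167, 227], [169, 237], [165, 242], [171, 243], [171, 247], [164, 248], [161, 242], [150, 238], [151, 246], [158, 246], [161, 261], [195, 254], [188, 214], [180, 215], [183, 222], [174, 225], [170, 213]] [[0.498, 0.392], [0.471, 0.388], [0.469, 0.333], [0.44, 0.326], [0.425, 0.337], [0.423, 0.319], [0.411, 0.319], [0.408, 0.339], [0.425, 0.348], [0.436, 0.381], [0.413, 0.376], [0.414, 0.356], [0.37, 0.346], [0.391, 0.248], [0.508, 0.273], [0.505, 0.296], [0.484, 0.287], [0.475, 0.313], [0.51, 0.326]]
```

View pics/tcrop.png

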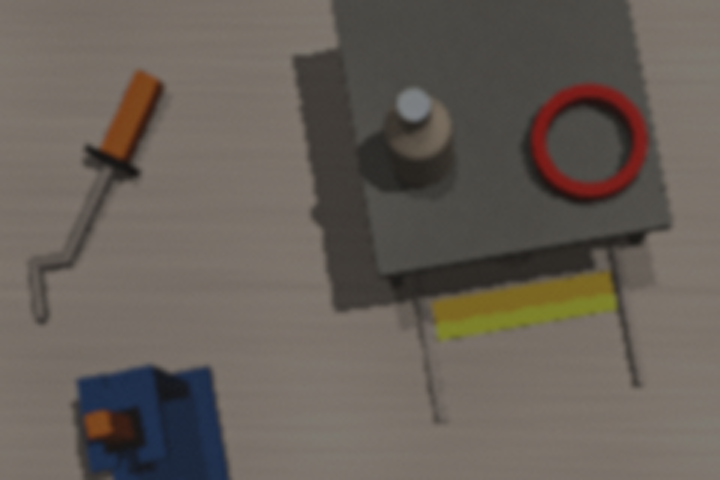

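View pics/scrop.png

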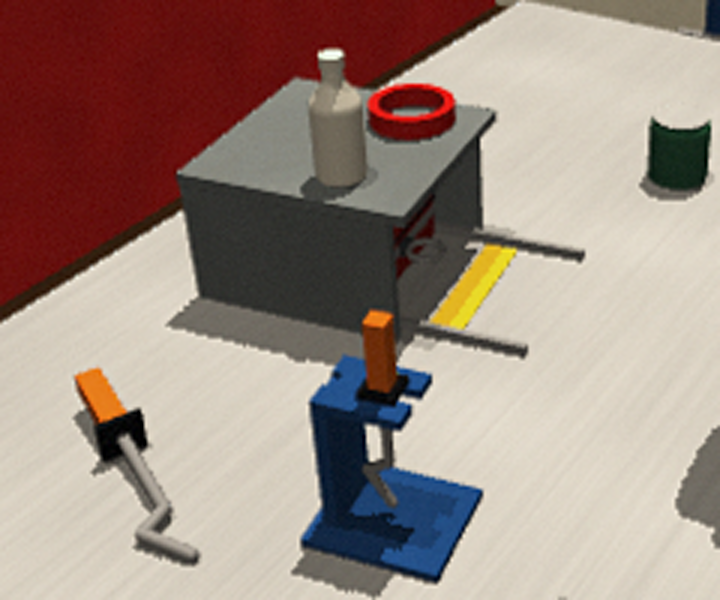

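The side picture also shows the ring itself, at about (252, 223) full-frame. The hung hook is at (235, 270), and the rail ends and strip are clear in both views. Next I fit the shelf and rack poses.

Run:
```python
from h import *
from scipy.optimize import least_squares
T=cam("top");S=cam("side")
ft=lambda p:np.array([120+(p[0]+.5)/3-.5,90+(p[1]+.5)/3-.5]); fs=lambda p:np.array([110+(p[0]+.5)/3-.5,140+(p[1]+.5)/3-.5])
def W(p,L): c,s=np.cos(p[2]),np.sin(p[2]); return np.array([p[0]+c*L[0]-s*L[1],p[1]+s*L[0]+c*L[1],L[2]])
def fit(obs,p0,n):
    f=lambda p:np.concatenate([(proj(T if v=="t" else S,W(p,L))[0]-(ft(u) if v=="t" else fs(u))) for v,u,L in obs])
    r=least_squares(f,p0,loss="soft_l1");print(n,r.x.round(4),np.degrees(r.x[2]).round(1));print(f(r.x).reshape(-1,2).round(1).tolist());return r.x
a=.165
obs=[("t",(383,275),(0,.13,a)),("t",(670,227),(0,-.13,a)),("t",(440,420),(-.12,.099,.012)),("t",(638,384),(-.12,-.099,.012)),
("t",(433,302),(0,.09,0)),("t",(612,270),(0,-.09,0)),("t",(618,308),(-.04,-.09,0)),("t",(438,340),(-.04,.09,0)),
("s",(404,217),(0,.13,a)),("s",(494,108),(0,-.13,a)),("s",(180,173),(.27,.13,a)),("s",(297,78),(.27,-.13,a)),
("s",(525,346),(-.12,.099,.012)),("s",(582,253),(-.12,-.099,.012)),("s",(432,325),(0,.09,0)),("s",(466,329),(-.04,.09,0)),("s",(517,249),(-.04,-.09,0))]
p=fit(obs,[.605,-.03,.19],"shelf")
a=.15
obs=[("t",(78,379),(.052,.033,a)),("t",(157,366),(.052,-.033,a)),("t",(153,465),(-.03,-.033,a)),("t",(93,469),(-.03,.033,a)),
("s",(311,401),(.052,.033,a)),("s",(343,356),(.052,-.033,a)),("s",(432,376),(-.03,-.033,a)),("s",(411,406),(-.03,.033,a))]
k=fit(obs,[.44,.313,.2],"rack")
print("hookseat proj side crop",(proj(S,W(k,(0,0,.224)))[0]-[110,140])*3,(proj(T,W(k,(0,0,.224)))[0]-[120,90])*3)
for u in [(425,250),(427,250)]:
    w=onz(S,fs(u),.04);c,s=np.cos(p[2]),np.sin(p[2]);d=w[:2]-p[:2];print("ring",w.round(4),"shelf",[c*d[0]+s*d[1],-s*d[0]+c*d[1]])
cv2.imwrite("pics/ring.png",cv2.resize(S["pixels"][195:260,225:305,::-1],None,fx=8,fy=8,interpolation=2))
```

```text
shelf [ 0.5989 -0.0353  0.1832] 10.5
[[-1.4, 0.3], [1.4, -0.4], [1.0, 0.4], [1.6, 0.8], [-0.3, -0.1], [-0.7, 0.5], [-0.2, 0.8], [0.3, 0.4], [-0.5, -0.7], [0.8, -0.1], [-1.9, -0.6], [-0.9, -0.8], [0.2, -0.6], [0.3, -1.2], [-1.9, 0.2], [-2.1, 1.4], [0.1, 0.1]]
rack [0.4394 0.3093 0.1932] 11.1
[[-0.1, 0.3], [-1.2, 0.0], [4.9, -1.9], [-0.6, 1.5], [-0.2, -0.5], [1.2, -0.9], [0.5, -1.0], [-3.3, 5.1]]
hookseat proj side crop [377.88686877 315.51008235] [ 97.49191424 424.27051152]
ring [ 0.6346 -0.0228  0.04  ] shelf [np.float64(0.0373168725657487), np.float64(0.0057176738384619235)]
ring [ 0.6326 -0.024   0.04  ] shelf [np.float64(0.03515168311244259), np.float64(0.00493642141679017)]
```

View pics/ring.png

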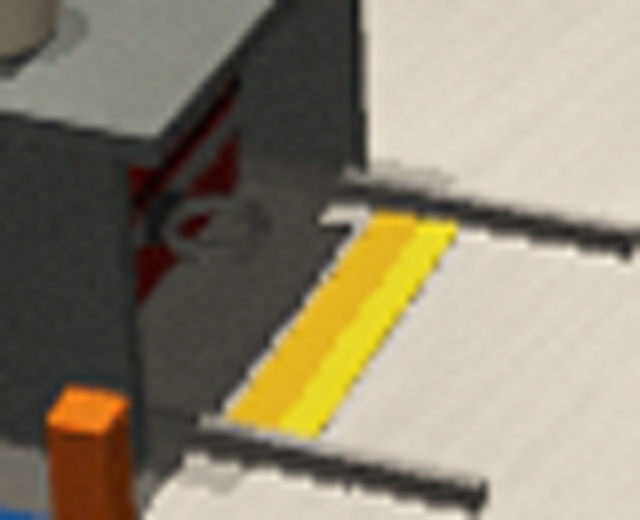

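The ring lies level at shelf (0.036, 0.005). That fits the expected 27–43 mm depth, and the rack fit reprojects onto the handle top. Next: the move planner and the approach.

```bash
cat >> h.py <<'E'
def pose():
    s=env.get_state(); return np.array(s["tcp_pos"]),q2R(s["orientation"])
def rows(p,Rr,goals,grip,show=True):
    out=[]
    for gp,gR in goals:
        t=Rr.inv().apply(np.array(gp)-p)/.25; w=(Rr.inv()*gR).as_rotvec()/np.pi
        r=np.round(np.r_[t,w],3)+0.; out.append(r.tolist()+[grip])
        p=p+Rr.apply(r[:3]*.25); Rr=Rr*R.from_rotvec(r[3:]*np.pi)
    if show: print("["+",".join("["+",".join(f"{x:g}" for x in o)+"]" for o in out)+"]")
    return p,Rr
def lin(p,Rr,gp,gR,n):
    w=(Rr.inv()*gR).as_rotvec(); return [(p+(np.array(gp)-p)*k/n,Rr*R.from_rotvec(w*k/n)) for k in range(1,n+1)]
def tool(yaw,lean=0.):  # hook frame (x along yaw, leaned lower end forward) -> tool (-x,+y,-z)
    H=R.from_euler("z",yaw)*R.from_euler("y",-lean); return H*R.from_matrix(np.diag([-1,1,-1.]))
SH=np.array([.5989,-.0353,.1832]); RK=np.array([.4394,.3093,.1932])
def w2(F,L): c,s=np.cos(F[2]),np.sin(F[2]); return np.array([F[0]+c*L[0]-s*L[1],F[1]+s*L[0]+c*L[1],L[2]])
E
python3 - <<'E'
from h import *
p,r=pose(); g=w2(RK,(0,0,.30)); n=26
a0,a1=np.arctan2(p[1],p[0]),np.arctan2(g[1],g[0]);r0,r1=np.hypot(*p[:2]),np.hypot(*g[:2])
y0=np.arctan2(*r.apply([1,0,0])[1::-1]); y1=RK[2]+np.pi
G=[]
for k in range(1,n+1):
    s=k/n;a=a0+(a1-a0)*s;rr=r0+(r1-r0)*s-.04*np.sin(np.pi*s);z=p[2]+(.31-p[2])*min(1,2*s)
    G.append(([rr*np.cos(a),rr*np.sin(a),z],R.from_euler("z",y0+(y1-y0)*s)*R.from_matrix(np.diag([1,-1,-1.]))))
p,r=rows(p,r,G[:18],0);p,r=rows(p,r,G[18:],0);print(p,r1,a0,a1)
E
```

```text
[[0.171,-0.032,-0.024,0,0,-0.038,0],[0.17,-0.023,-0.024,0,0,-0.038,0],[0.169,-0.016,-0.025,0,0,-0.038,0],[0.168,-0.007,-0.024,0,0,-0.038,0],[0.167,0.001,-0.024,0,0,-0.038,0],[0.164,0.009,-0.024,0,0,-0.038,0],[0.162,0.017,-0.024,0,0,-0.038,0],[0.159,0.026,-0.025,0,0,-0.038,0],[0.156,0.034,-0.024,0,0,-0.038,0],[0.153,0.043,-0.024,0,0,-0.038,0],[0.148,0.051,-0.024,0,0,-0.038,0],[0.145,0.06,-0.025,0,0,-0.038,0],[0.14,0.067,-0.024,0,0,-0.038,0],[0.136,0.075,0,0,0,-0.038,0],[0.131,0.083,0,0,0,-0.038,0],[0.125,0.091,0,0,0,-0.038,0],[0.12,0.098,0,0,0,-0.038,0],[0.115,0.104,0,0,0,-0.038,0]]
[[0.109,0.111,0,0,0,-0.038,0],[0.102,0.118,0,0,0,-0.039,0],[0.097,0.124,0,0,0,-0.038,0],[0.09,0.129,0,0,0,-0.038,0],[0.084,0.134,0,0,0,-0.038,0],[0.078,0.14,0,0,0,-0.038,0],[0.072,0.144,0,0,0,-0.038,0],[0.065,0.147,0,0,0,-0.038,0]]
[0.439502  0.3092344 0.3099864] 0.5373442565060131 -1.3420183175410225 0.6133482693662345
```

Call:
{"op": "jog_arm", "data": {
  "increments": [
    [[0.171,-0.032,-0.024,0,0,-0.038,0],[0.17,-0.023,-0.024,0,0,-0.038,0],[0.169,-0.016,-0.025,0,0,-0.038,0],[0.168,-0.007,-0.024,0,0,-0.038,0],[0.167,0.001,-0.024,0,0,-0.038,0],[0.164,0.009,-0.024,0,0,-0.038,0],[0.162,0.017,-0.024,0,0,-0.038,0],[0.159,0.026,-0.025,0,0,-0.038,0],[0.156,0.034,-0.024,0,0,-0.038,0],[0.153,0.043,-0.024,0,0,-0.038,0],[0.148,0.051,-0.024,0,0,-0.038,0],[0.145,0.06,-0.025,0,0,-0.038,0],[0.14,0.067,-0.024,0,0,-0.038,0],[0.136,0.075,0,0,0,-0.038,0],[0.131,0.083,0,0,0,-0.038,0],[0.125,0.091,0,0,0,-0.038,0],[0.12,0.098,0,0,0,-0.038,0],[0.115,0.104,0,0,0,-0.038,0]]
  ]
}}

```text
clock: 3.85
tcp_pos: [0.5162, 0.0076, 0.31]
orientation: [0.0, 0.37, 0.929, -0.0]
wrist_force: [0.7, -0.0, 0.1]
finger_gap: 0.0855
grip_force: 0.0
```

Call:
{"op": "jog_arm", "data": {
  "increments": [
    [[0.109,0.111,0,0,0,-0.038,0],[0.102,0.118,0,0,0,-0.039,0],[0.097,0.124,0,0,0,-0.038,0],[0.09,0.129,0,0,0,-0.038,0],[0.084,0.134,0,0,0,-0.038,0],[0.078,0.14,0,0,0,-0.038,0],[0.072,0.144,0,0,0,-0.038,0],[0.065,0.147,0,0,0,-0.038,0],[0,0,0,0,0,0,0]]
  ]
}}

```text
clock: 4.75
tcp_pos: [0.4372, 0.3128, 0.3101]
orientation: [-0.0, -0.101, 0.995, 0.001]
wrist_force: [0.4, 0.0, 0.1]
finger_gap: 0.0855
grip_force: 0.0
```

Run:
```python
from h import *
p,r=pose();print(env.get_state()["joint_pos"].round(3))
w=cams.read_camera("wrist");cv2.imwrite("pics/w1.png",w["pixels"][:,:,::-1])
# predicted pixel of handle top and collar
M=np.array(w["mount"])
def wp(P):
    c=M[:3,:3].T@(r.inv().apply(np.array(P)-p)-M[:3,3]);th=np.arctan2(np.hypot(c[0],c[1]),c[2]);k=w["fx"]*th/np.hypot(c[0],c[1]);return (w["cx"]+k*c[0],w["cy"]+k*c[1])
for z in (.224,.156,.15):print(z,np.round(wp(w2(RK,(0,0,z)))),)
print([np.round(wp(w2(RK,(x,y,.224)))).tolist() for x in(-.01,.01) for y in (-.01,.01)],[np.round(wp(w2(RK,(x,y,.15)))).tolist() for x in(-.03,.052) for y in (-.033,.033)])
p2,_=rows(p,r,lin(p,r,w2(RK,(0,0,.172)),tool(RK[2]),5),0);print(p,p2)
```

```text
[4.710e-01 2.310e-01 1.260e-01 1.467e+00 1.000e-03 2.690e-01]
0.224 [273. 218.]
0.156 [274. 194.]
0.15 [274. 193.]
[[259.0, 204.0], [287.0, 205.0], [259.0, 230.0], [286.0, 230.0]] [[239.0, 162.0], [309.0, 162.0], [241.0, 242.0], [306.0, 243.0]]
[[-0.001,-0.003,0.11,0,0,0.001,0],[-0.002,-0.003,0.111,0,0,0,0],[-0.001,-0.004,0.11,0,0,0.001,0],[-0.001,-0.003,0.111,0,0,0,0],[-0.001,-0.003,0.11,0,0,0.001,0]]
[0.43715701 0.31275991 0.31005497] [0.43932288 0.30928158 0.17204968]
```

View pics/w1.png

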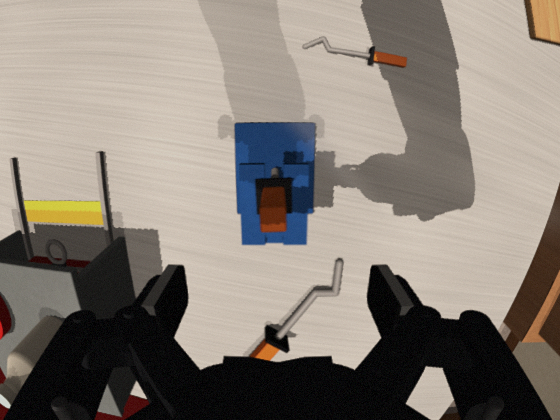

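The rack corners at (241,243) and (307,244) and the handle top at (273,219) all fall where predicted. The ring shows at (57,251). I descend and grip.

Call:
{"op": "jog_arm", "data": {
  "increments": [
    [[-0.001,-0.003,0.11,0,0,0.001,0],[-0.002,-0.003,0.111,0,0,0,0],[-0.001,-0.004,0.11,0,0,0.001,0],[-0.001,-0.003,0.111,0,0,0,0],[-0.001,-0.003,0.11,0,0,0.001,0],[0,0,0,0,0,0,0],[0,0,0,0,0,0,255],[0,0,0,0,0,0,255],[0,0,0,0,0,0,255],[0,0,0,0,0,0,255],[0,0,0,0,0,0,255],[0,0,0,0,0,0,255],[0,0,0,0,0,0,255],[0,0,0,0,0,0,255]]
  ],
  "force": 110
}}

```text
clock: 6.2
tcp_pos: [0.4424, 0.3062, 0.1733]
orientation: [0.001, -0.092, 0.996, 0.001]
wrist_force: [-0.6, 1.2, 5.8]
finger_gap: 0.019
grip_force: 107.0
```

```bash
cat >> h.py <<'E'
def wray(w,p,r,uv):
    d=np.array(uv,float)-[w["cx"],w["cy"]];rr=np.hypot(*d);th=rr/w["fx"];M=np.array(w["mount"])
    c=np.r_[d/rr*np.sin(th),np.cos(th)];o=p+r.apply(M[:3,3]);return o,r.apply(M[:3,:3]@c)
def wonz(w,p,r,uv,z): o,v=wray(w,p,r,uv);return o+v*(z-o[2])/v[2]
def inF(F,P): c,s=np.cos(F[2]),np.sin(F[2]);d=np.array(P[:2])-F[:2];return np.array([c*d[0]+s*d[1],-s*d[0]+c*d[1]])
E
python3 - <<'E'
from h import *
st=env.get_state();print(st["grip_force"],st["wrist_force"],st["finger_gap"])
p,r=pose();w=cams.read_camera("wrist")
p1=np.array([.43716,.31276,.31005]);r1=q2R([0,-.101,.9949,.001])
for n,uv,z in [("ring",(57,250),.04),("stripNL",(104,224),0),("stripNR",(104,202),0),("stripFR",(27,203),0),("railL",(101,153),.012),("railR",(14,159),.012)]:
    print(n,inF(SH,wonz(w,p1,r1,uv,z)).round(4))
print(p,"hook rel rack",inF(RK,p))
p2,_=rows(p,r,lin(p,r,p+[0,0,.006],r,1),255)
E
```

```text
106.96099162101746 [-0.59570768  1.17085989  5.78774744] 0.018998098446658927
ring [0.0343 0.0088]
stripNL [-0.0003  0.0905]
stripNR [-0.0377  0.0965]
stripFR [-0.0343 -0.0808]
railL [-0.1178  0.1073]
railR [-0.1177 -0.0872]
[0.44242415 0.30624304 0.1732717 ] hook rel rack [ 0.00238095 -0.00358072]
[[0,0,-0.024,0,0,0,255]]
```

```bash
cat >> h.py <<'E'
TIP=np.array([.0024,0,.1504]); SEAT=np.array([.44242,.30624,.17327])
def tcp_for(Ps,lean): r=tool(SH[2],lean); return w2(SH,Ps)-r.apply(TIP),r
def tipnow(): p,r=pose(); q=p+r.apply(TIP); return np.r_[inF(SH,q),q[2]]
L32=np.radians(32)
E
python3 - <<'E'
from h import *
p,r=pose(); c,s=np.cos(RK[2]),np.sin(RK[2])
a=p+[0,0,.006]; b=a-np.array([c,s,0])*.09; d=b+[0,0,.05]; e,re=tcp_for((-.10,.004,.075),L32)
q=rows(p,r,lin(p,r,a,r,2)+lin(a,r,b,r,4)+lin(b,r,d,r,2),255)
q=rows(*q,lin(q[0],q[1],e,re,13),255); print(q[0],e)
E
```

```text
[[0,0,-0.012,0,0,0,255],[0,0,-0.012,0,0,0,255],[0.09,-0.001,0,0,0,0,255],[0.09,0,0,0,0,0,255],[0.09,-0.001,-0.001,0,0,0,255],[0.09,-0.001,0,0,0,0,255],[0,0,-0.1,0,0,0,255],[-0.001,0,-0.1,0,0,0,255]]
[[-0.001,-0.111,0.008,0,-0.014,0,255],[-0.001,-0.11,0.007,0,-0.013,0,255],[0,-0.111,0.008,0,-0.014,0,255],[0,-0.11,0.008,0,-0.013,0,255],[0.001,-0.111,0.008,0,-0.014,0,255],[0,-0.111,0.008,0,-0.014,0,255],[0.001,-0.11,0.007,0,-0.013,0,255],[0.002,-0.111,0.008,0,-0.014,0,255],[0.001,-0.11,0.008,0,-0.014,0,255],[0.002,-0.111,0.007,0,-0.013,0,255],[0.003,-0.11,0.007,0,-0.014,0,255],[0.002,-0.111,0.008,0.001,-0.013,0,255],[0.003,-0.111,0.007,0,-0.014,0,255]]
[ 0.42353678 -0.06382524  0.20393319] [ 0.42347983 -0.06373332  0.20381824]
```

Call:
{"op": "jog_arm", "data": {
  "increments": [
    [[0,0,-0.012,0,0,0,255],[0,0,-0.012,0,0,0,255],[0,0,0,0,0,0,255],[0.09,-0.001,0,0,0,0,255],[0.09,0,0,0,0,0,255],[0.09,-0.001,-0.001,0,0,0,255],[0.09,-0.001,0,0,0,0,255],[0,0,0,0,0,0,255],[0,0,-0.1,0,0,0,255],[-0.001,0,-0.1,0,0,0,255]]
  ]
}}

```text
clock: 7.25
tcp_pos: [0.3534, 0.2876, 0.2282]
orientation: [-0.001, -0.092, 0.996, -0.001]
wrist_force: [-0.1, -0.3, -0.9]
finger_gap: 0.019
grip_force: 107.6
```

Call:
{"op": "jog_arm", "data": {
  "increments": [
    [[-0.001,-0.111,0.008,0,-0.014,0,255],[-0.001,-0.11,0.007,0,-0.013,0,255],[0,-0.111,0.008,0,-0.014,0,255],[0,-0.11,0.008,0,-0.013,0,255],[0.001,-0.111,0.008,0,-0.014,0,255],[0,-0.111,0.008,0,-0.014,0,255],[0.001,-0.11,0.007,0,-0.013,0,255],[0.002,-0.111,0.008,0,-0.014,0,255],[0.001,-0.11,0.008,0,-0.014,0,255],[0.002,-0.111,0.007,0,-0.013,0,255],[0.003,-0.11,0.007,0,-0.014,0,255],[0.002,-0.111,0.008,0.001,-0.013,0,255],[0.003,-0.111,0.007,0,-0.014,0,255],[0,0,0,0,0,0,255],[0,0,0,0,0,0,255],[0,0,0,0,0,0,255]]
  ]
}}

```text
clock: 8.85
tcp_pos: [0.4225, -0.064, 0.2031]
orientation: [0.273, -0.088, 0.958, 0.024]
wrist_force: [-0.5, 0.2, -1.9]
finger_gap: 0.0189
grip_force: 108.3
```

Run:
```python
from h import *
print(tipnow(),env.get_state()["wrist_force"])
T=cam("top");S=cam("side");W=cams.read_camera("wrist")
q=w2(SH,tipnow()); print("tip pred side",proj(S,q),"top",proj(T,q))
for c in("side","top"): print(c,[(round(x["conf"],2),np.round(x["uv"],1)) for x in spotter.landmark_of("hook_tip",c)])
I=np.vstack([np.hstack([cv2.resize(S["pixels"][180:280,230:360],(390,300),interpolation=2),cv2.resize(T["pixels"][140:240,235:365],(390,300),interpolation=2)]),cv2.resize(W["pixels"],(780,585))[-300:]])
cv2.imwrite("pics/a2.png",I[:,:,::-1])
```

```text
[-0.1014535   0.00360275  0.07399052] [-0.49142291  0.20925498 -1.8613825 ]
tip pred side [[289.27751138 221.69111916]] top [[299.12184604 215.59391334]]
side [(0.63, array([173.8, 324.9])), (0.6, array([297., 338.])), (0.55, array([291.2, 223. ]))]
top [(0.86, array([296.4, 216.9])), (0.86, array([133.8, 197.6])), (0.69, array([169.5, 296.5]))]
```

View pics/a2.png

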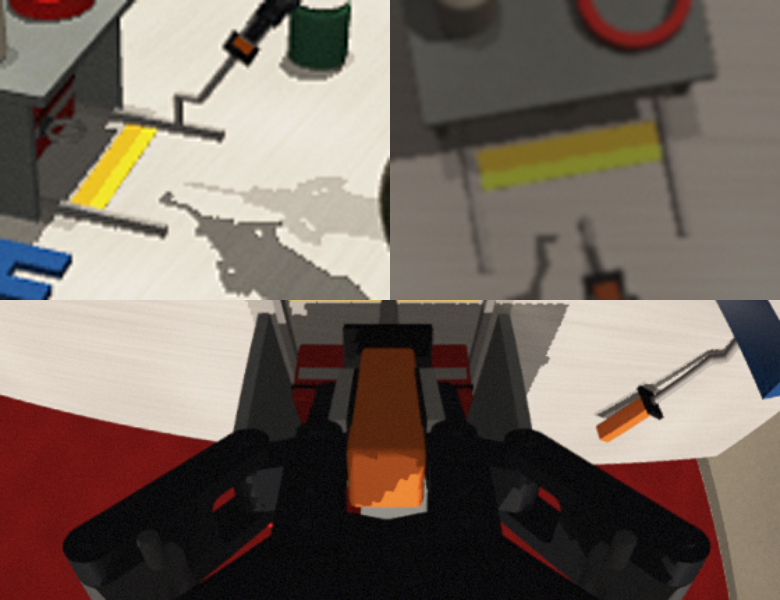

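The prong hangs upright at side (290,221) and top (300,215), within 1–2 px of where I computed it. I advance over the ring and then lower.

Run:
```python
from h import *
p,r=pose(); e,re=tcp_for((.0355,.004,.062),L32); f,_=tcp_for((.0355,.004,.024),L32)
q=rows(p,r,lin(p,r,e,re,6),255);rows(*q,lin(*q,f,re,5),255)
```

```text
[[-0.073,0,0.055,0,0,0,255],[-0.072,-0.001,0.055,0,0,0,255],[-0.073,0,0.055,0,0,0.001,255],[-0.072,0,0.055,0,-0.001,0,255],[-0.073,-0.001,0.055,0,0,0,255],[-0.072,0,0.055,0,0,0,255]]
[[0.016,0,0.026,0,0,0,255],[0.016,0,0.026,0,0,0,255],[0.016,0,0.026,0,0,0,255],[0.016,0,0.025,0,0,0,255],[0.017,0.001,0.026,0,0,0,255]]
```

Call:
{"op": "jog_arm", "data": {
  "increments": [
    [[-0.073,0,0.055,0,0,0,255],[-0.072,-0.001,0.055,0,0,0,255],[-0.073,0,0.055,0,0,0.001,255],[-0.072,0,0.055,0,-0.001,0,255],[-0.073,-0.001,0.055,0,0,0,255],[-0.072,0,0.055,0,0,0,255],[0,0,0,0,0,0,255],[0,0,0,0,0,0,255],[0,0,0,0,0,0,255]]
  ]
}}

```text
clock: 10.0
tcp_pos: [0.5557, -0.0398, 0.1903]
orientation: [0.274, -0.087, 0.957, 0.025]
wrist_force: [0.3, 0.0, -1.5]
finger_gap: 0.0184
grip_force: 108.7
```

Run:
```python
from h import *
print(tipnow(),env.get_state()["wrist_force"])
S=cam("side");cv2.imwrite("pics/a3.png",cv2.resize(S["pixels"][195:260,225:305,::-1],None,fx=8,fy=8,interpolation=2))
print((proj(S,w2(SH,tipnow()))-[225,195])*8)
```

```text
[0.03432931 0.00325754 0.06142235] [ 0.25443829  0.01461045 -1.47949178]
[[217.32668259 179.16743913]]
```

View pics/a3.png

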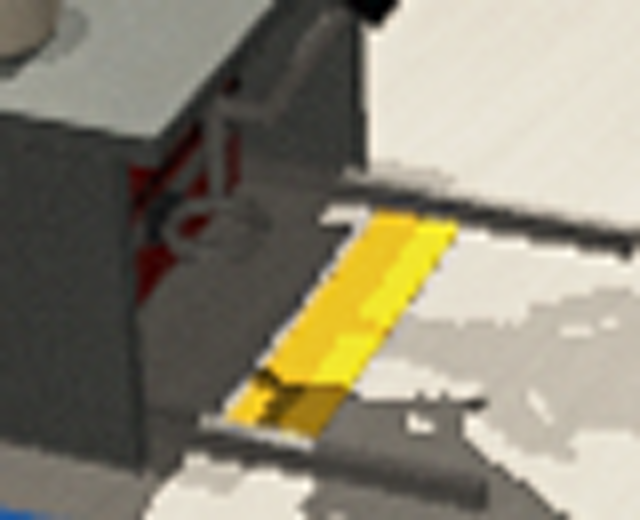

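The tip at (217,180) stands right above the ring's middle (215,224). Lowering.

Call:
{"op": "jog_arm", "data": {
  "increments": [
    [[0.016,0,0.026,0,0,0,255],[0.016,0,0.026,0,0,0,255],[0.016,0,0.026,0,0,0,255],[0.016,0,0.025,0,0,0,255],[0.017,0,0.026,0,0,0,255],[0,0,0,0,0,0,255],[0,0,0,0,0,0,255]]
  ]
}}

```text
clock: 10.75
tcp_pos: [0.5564, -0.0404, 0.1523]
orientation: [0.275, -0.087, 0.957, 0.024]
wrist_force: [-0.3, 0.2, -2.1]
finger_gap: 0.0188
grip_force: 108.7
```

Run:
```python
from h import *
print(tipnow(),env.get_state()["wrist_force"])
p,r=pose(); t=tipnow(); e,_=tcp_for((t[0]-.015,t[1],t[2]),L32); f,_=tcp_for(t,L32); rows(p,r,lin(p,r,p+e-f,r,3),255)
```

```text
[0.0349571  0.00247355 0.0234663 ] [-0.27006963  0.20661533 -2.10185574]
[[0.017,0,-0.011,0,0,0,255],[0.017,0,-0.01,0,0,0,255],[0.017,0,-0.011,0,0,0,255]]
```

It lowered freely. I pull gently to feel for the ring.

Call:
{"op": "jog_arm", "data": {
  "increments": [
    [[0.017,0,-0.011,0,0,0,255],[0.017,0,-0.01,0,0,0,255],[0.017,0,-0.011,0,0,0,255],[0,0,0,0,0,0,255],[0,0,0,0,0,0,255]]
  ]
}}

```text
clock: 11.25
tcp_pos: [0.5417, -0.0432, 0.153]
orientation: [0.275, -0.087, 0.957, 0.024]
wrist_force: [1.3, 0.8, -1.3]
finger_gap: 0.0184
grip_force: 108.3
```

Run:
```python
from h import *
print(tipnow(),env.get_state()["wrist_force"],env.get_state()["ft_torque"])
p,r=pose(); t=tipnow(); e,_=tcp_for((t[0]-.06,t[1],t[2]),L32); f,_=tcp_for(t,L32); rows(p,r,lin(p,r,p+e-f,r,10),255)
```

```text
[0.02011405 0.00233279 0.02431385] [ 1.26660016  0.79910284 -1.25943705] [-0.00681171  0.48042631  0.07981633]
[[0.02,0,-0.013,0,0,0,255],[0.021,0,-0.012,0,0,0,255],[0.02,0,-0.013,0,0,0,255],[0.02,0,-0.013,0,0,0,255],[0.021,0,-0.013,0,0,0,255],[0.02,0,-0.012,0,0,0,255],[0.02,0,-0.013,0,0,0,255],[0.021,-0.001,-0.013,0,0,0,255],[0.02,0,-0.013,0,0,0,255],[0.02,0,-0.012,0,0,0,255]]
```

Call:
{"op": "jog_arm", "data": {
  "increments": [
    [[0.02,0,-0.013,0,0,0,255],[0.021,0,-0.012,0,0,0,255],[0.02,0,-0.013,0,0,0,255],[0.02,0,-0.013,0,0,0,255],[0.021,0,-0.013,0,0,0,255],[0.02,0,-0.012,0,0,0,255],[0.02,0,-0.013,0,0,0,255],[0.021,0,-0.013,0,0,0,255],[0.02,0,-0.013,0,0,0,255],[0.02,0,-0.012,0,0,0,255],[0,0,0,0,0,0,255]]
  ]
}}

```text
clock: 12.35
tcp_pos: [0.4815, -0.0538, 0.152]
orientation: [0.274, -0.086, 0.958, 0.024]
wrist_force: [3.0, 0.4, -0.2]
finger_gap: 0.019
grip_force: 108.3
```

Run:
```python
from h import *
print(tipnow(),env.get_state()["wrist_force"],env.get_state()["ft_torque"])
S=cam("side");T=cam("top")
for c,d in (("side",S),("top",T)): print(c,[(round(x["conf"],2),np.round(x["uv"],1),inF(SH,onz(d,x["uv"],0)).round(3)) for x in spotter.landmark_of("case_front",c)])
I=np.hstack([cv2.resize(S["pixels"][180:280,230:360],(390,300),interpolation=2),cv2.resize(T["pixels"][140:240,235:365],(390,300),interpolation=2)])
cv2.imwrite("pics/a4.png",I[:,:,::-1])
```

```text
[-0.04133586  0.00285812  0.02304562] [ 2.99345126  0.42975482 -0.22717086] [ 0.06414134 -0.37087413  0.01116358]
side [(0.76, array([262.1, 236.3]), array([-0.005,  0.014]))]
top [(0.72, array([290.4, 183.3]), array([0.007, 0.008]))]
```

View pics/a4.png

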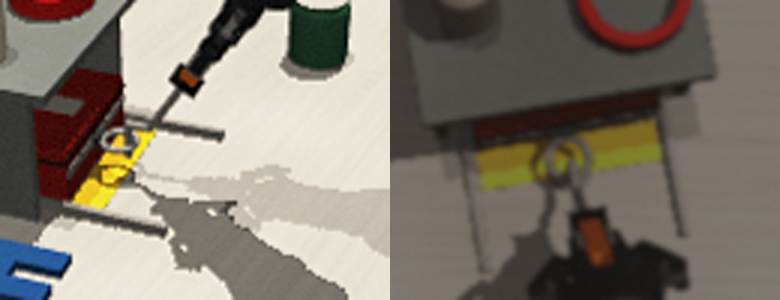

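The prong is in the ring at (115,138) in the left half. The case's front is at shelf x≈0, agreeing with tip +41 mm. 20 mm more puts it mid-strip.

Call:
{"op": "jog_arm", "data": {
  "increments": [
    [[0.017,0,-0.011,0,0,0,255],[0.017,0,-0.011,0,0,0,255],[0.017,0,-0.01,0,0,0,255],[0.017,0,-0.011,0,0,0,255],[0,0,0,0,0,0,255],[0,0,0,0,0,0,255]]
  ]
}}

```text
clock: 13.15
tcp_pos: [0.4623, -0.0576, 0.1523]
orientation: [0.274, -0.086, 0.957, 0.024]
wrist_force: [-0.3, 0.6, -2.0]
finger_gap: 0.0184
grip_force: 108.3
```

Run:
```python
from h import *
print(tipnow(),env.get_state()["wrist_force"])
S=cam("side");T=cam("top")
for c,d in (("side",S),("top",T)): print(c,[(round(x["conf"],2),np.round(x["uv"],1),inF(SH,onz(d,x["uv"],0)).round(3)) for x in spotter.landmark_of("case_front",c)])
# red case top front edge in top view, z=.07
hsv=cv2.cvtColor(T["pixels"],cv2.COLOR_RGB2HSV); m=(cv2.inRange(hsv,(0,110,20),(12,255,255))|cv2.inRange(hsv,(170,110,20),(180,255,255)))>0
e=[]
for col in range(262,322):
    rr=[y for y in range(160,215) if m[y,col]]
    if rr: e.append(inF(SH,onz(T,(col,max(rr)),.07))); e[-1]=np.r_[e[-1],col]
e=np.array(e);print(e[::6].round(3))
p,r=pose();t=tipnow();f,_=tcp_for(t,L32);a,_=tcp_for(t+[.009,0,0],L32);b,_=tcp_for(t+[.009,0,.06],L32)
a=p+a-f;b=p+b-f;q=rows(p,r,lin(p,r,a,r,3),255);rows(*q,lin(*q,b,r,6),255)
```

```text
[-0.06083052  0.00262754  0.02342641] [-0.25590145  0.56510644 -1.95457498]
side [(0.9, array([268.2, 235.4]), array([-0.023,  0.002]))]
top [(0.59, array([294.2, 193.6]), array([-0.025,  0.002]))]
[[-9.00e-03  9.10e-02  2.63e+02]
 [-2.00e-02  7.60e-02  2.69e+02]
 [-2.00e-02  5.80e-02  2.75e+02]
 [-2.00e-02  4.10e-02  2.81e+02]
 [-2.00e-02  2.40e-02  2.87e+02]
 [-2.00e-02  7.00e-03  2.93e+02]
 [-1.80e-02 -1.10e-02  2.99e+02]
 [-1.80e-02 -2.80e-02  3.05e+02]
 [-1.80e-02 -4.50e-02  3.11e+02]
 [-1.80e-02 -6.20e-02  3.17e+02]]
[[-0.01,0,0.006,0,0,0,255],[-0.01,0,0.007,0,0,0,255],[-0.011,0,0.006,0,0,0,255]]
[[-0.021,0,-0.034,0,0,0,255],[-0.021,0,-0.034,0,0,0,255],[-0.021,0,-0.034,0,0,0,255],[-0.021,0,-0.034,0,0,0,255],[-0.022,0,-0.034,0,0,0,255],[-0.021,0,-0.033,0,0,0,255]]
```

Every measure puts the front edge at shelf x≈−20 mm, straight. Unhooking.

Call:
{"op": "jog_arm", "data": {
  "increments": [
    [[-0.01,0,0.006,0,0,0,255],[-0.01,0,0.007,0,0,0,255],[-0.011,0,0.006,0,0,0,255],[0,0,0,0,0,0,255],[-0.021,0,-0.034,0,0,0,255],[-0.021,0,-0.034,0,0,0,255],[-0.021,0,-0.034,0,0,0,255],[-0.021,0,-0.034,0,0,0,255],[-0.022,0,-0.034,0,0,0,255],[-0.021,0,-0.033,0,0,0,255],[0,0,0,0,0,0,255],[0,0,0,0,0,0,255],[0,0,0,0,0,0,255]]
  ]
}}

```text
clock: 14.65
tcp_pos: [0.4715, -0.0556, 0.2121]
orientation: [0.274, -0.087, 0.957, 0.025]
wrist_force: [-0.7, 0.0, -3.1]
finger_gap: 0.0185
grip_force: 108.5
```

Run:
```python
from h import *
print(tipnow(),env.get_state()["wrist_force"])
T=cam("top")
p,r=pose();c,s=np.cos(RK[2]),np.sin(RK[2]); u=np.array([c,s,0])
b=SEAT+[0,0,.056]-u*.09; rs=tool(2*np.arctan2(.9957,-.092)-np.pi); 
mid=p-u*.07+[0,0,.01]
q=rows(p,r,lin(p,r,mid,r,4),255); q=rows(*q,lin(*q,b,rs,14),255); print(q[0],b)
```

```text
[-0.05128486  0.0029858   0.08322664] [-0.71446444  0.04654862 -3.11016091]
[[0.054,-0.001,-0.046,0,0,0,255],[0.054,-0.001,-0.045,0,0,0,255],[0.054,-0.001,-0.046,0,0,0,255],[0.054,-0.001,-0.045,0,0,0,255]]
[[-0.005,0.103,0.001,0,0.013,0,255],[-0.005,0.103,0,0,0.012,0,255],[-0.005,0.103,0,0,0.013,0,255],[-0.005,0.104,0,0,0.013,0,255],[-0.006,0.103,0,0,0.012,0,255],[-0.005,0.103,0,0,0.013,0,255],[-0.005,0.103,-0.001,0,0.013,-0.001,255],[-0.005,0.103,0,0,0.013,0,255],[-0.005,0.103,-0.001,0,0.012,0,255],[-0.006,0.103,-0.002,0,0.013,0,255],[-0.005,0.104,-0.001,0,0.013,0,255],[-0.005,0.103,-0.002,0,0.012,0,255],[-0.005,0.103,-0.001,0,0.013,0,255],[-0.005,0.103,-0.003,0,0.013,0,255]]
[0.35400907 0.28896608 0.22938613] [0.35409446 0.28895997 0.22927   ]
```

Call:
{"op": "jog_arm", "data": {
  "increments": [
    [[0.054,-0.001,-0.046,0,0,0,255],[0.054,-0.001,-0.045,0,0,0,255],[0.054,-0.001,-0.046,0,0,0,255],[0.054,-0.001,-0.045,0,0,0,255]]
  ]
}}

```text
clock: 15.1
tcp_pos: [0.4025, -0.0691, 0.2221]
orientation: [0.275, -0.087, 0.957, 0.025]
wrist_force: [0.1, 0.1, -1.5]
finger_gap: 0.0188
grip_force: 108.5
```

Call:
{"op": "jog_arm", "data": {
  "increments": [
    [[-0.005,0.103,0.001,0,0.013,0,255],[-0.005,0.103,0,0,0.012,0,255],[-0.005,0.103,0,0,0.013,0,255],[-0.005,0.104,0,0,0.013,0,255],[-0.006,0.103,0,0,0.012,0,255],[-0.005,0.103,0,0,0.013,0,255],[-0.005,0.103,-0.001,0,0.013,-0.001,255],[-0.005,0.103,0,0,0.013,0,255],[-0.005,0.103,-0.001,0,0.012,0,255],[-0.006,0.103,-0.002,0,0.013,0,255],[-0.005,0.104,-0.001,0,0.013,0,255],[-0.005,0.103,-0.002,0,0.012,0,255],[-0.005,0.103,-0.001,0,0.013,0,255],[-0.005,0.103,-0.003,0,0.013,0,255],[0,0,0,0,0,0,255],[0,0,0,0,0,0,255],[0,0,0,0,0,0,255],[0,0,0,0,0,0,255]]
  ]
}}

```text
clock: 16.9
tcp_pos: [0.3542, 0.288, 0.2298]
orientation: [0.0, -0.091, 0.996, -0.001]
wrist_force: [-1.4, -0.4, -2.6]
finger_gap: 0.0187
grip_force: 108.6
```

Run:
```python
from h import *
p,r=pose();print(p,r.as_quat()[[3,0,1,2]].round(3),inF(RK,p))
S=cam("side");T=cam("top")
for n in ("hook","hook_tip"):
    q=p+r.apply([.0024,0,.0233 if n=="hook" else .1504]);print(n,proj(S,q).round(1),proj(T,q).round(1),[[np.round(x["uv"],1).tolist() for x in spotter.landmark_of(n,c)] for c in("side","top")])
cv2.imwrite("pics/a5.png",np.hstack([cv2.resize(S["pixels"][225:335,190:320],(390,330),interpolation=2),cv2.resize(T["pixels"][190:300,110:240],(390,330),interpolation=2)])[:,:,::-1])
u=np.array([np.cos(RK[2]),np.sin(RK[2]),0]); rs=tool(2*np.arctan2(.9957,-.092)-np.pi)
# SEAT corrected: rack y centre
s2=w2(RK,(inF(RK,SEAT)[0],-.0015,SEAT[2])); 
a=s2+[0,0,.006]-u*.09; b=s2+[0,0,.006]
q=rows(p,r,lin(p,r,a,rs,3),255); q=rows(*q,lin(*q,b,rs,6),255);q=rows(*q,lin(*q,s2+[0,0,.0005],rs,2),255)
```

```text
[0.35423629 0.28796766 0.2298014 ] [ 0.    -0.091  0.996 -0.001] [-0.08767505 -0.00458399]
hook [[271.7 257.5]] [[161.9 268.2]] [[[269.5, 257.4], [149.7, 287.5], [281.9, 364.5]], [[158.4, 142.3], [136.5, 296.7]]]
hook_tip [[272.8 297.5]] [[175.  267.8]] [[[169.5, 322.2], [271.3, 301.9], [298.4, 338.4]], [[133.0, 195.2], [169.3, 296.5]]]
[[0,0.004,0.067,0,0,0,255],[0,0.005,0.068,0,0,0,255],[0,0.004,0.067,-0.001,0,-0.001,255]]
[[-0.06,0,0,0,0,0,255],[-0.06,0.001,0,0,0,0,255],[-0.06,0,0,0,0,0,255],[-0.06,0.001,0,0,0,0,255],[-0.06,0,0,0,0,0,255],[-0.06,0,0,0,0,0,255]]
[[0,0,0.011,0,0,0,255],[0,0,0.011,0,0,0,255]]
```

View pics/a5.png

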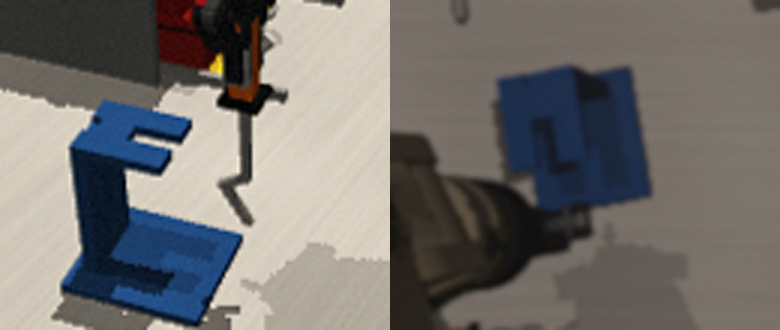

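The hook hangs upright in front of the slot, collar at (271,258) and tip at (273,299), at most about 3 mm lower than reckoned. I'll go in 10 mm high and centred.

Run:
```python
from h import *
p,r=pose();u=np.array([np.cos(RK[2]),np.sin(RK[2]),0]); rs=tool(RK[2]-.008)
s2=w2(RK,(.0015,-.0008,SEAT[2])); a=s2+[0,0,.010]-u*.09; b=s2+[0,0,.010]
q=rows(p,r,lin(p,r,a,rs,3),255); q=rows(*q,lin(*q,b,rs,8),255);print(q[0],b)
```

```text
[[0.002,0.005,0.062,0,0,0,255],[0.001,0.004,0.063,0,0,0,255],[0.002,0.005,0.062,-0.001,0,-0.001,255]]
[[-0.045,0,0,0,0,0,255],[-0.045,0.001,0,0,0,0,255],[-0.045,0,0,0,0,0,255],[-0.045,0,0,0,0,0,255],[-0.045,0,0,0,0,0,255],[-0.045,0.001,0,0,0,0,255],[-0.045,0,0,0,0,0,255],[-0.045,0,0,0,0,0,255]]
[0.44100962 0.30874877 0.18332417] [0.44102569 0.30880288 0.18327   ]
```

Call:
{"op": "jog_arm", "data": {
  "increments": [
    [[0.002,0.005,0.062,0,0,0,255],[0.001,0.004,0.063,0,0,0,255],[0.002,0.005,0.062,-0.001,0,-0.001,255],[0,0,0,0,0,0,255],[-0.045,0,0,0,0,0,255],[-0.045,0.001,0,0,0,0,255],[-0.045,0,0,0,0,0,255],[-0.045,0,0,0,0,0,255],[-0.045,0,0,0,0,0,255]]
  ]
}}

```text
clock: 18.1
tcp_pos: [0.4093, 0.3028, 0.1833]
orientation: [0.0, -0.093, 0.996, 0.001]
wrist_force: [0.6, -0.3, -1.7]
finger_gap: 0.0188
grip_force: 108.5
```

Call:
{"op": "jog_arm", "data": {
  "increments": [
    [[-0.045,0.001,0,0,0,0,255],[-0.045,0,0,0,0,0,255],[-0.045,0,0,0,0,0,255],[0,0,0,0,0,0,255],[0,0,0,0,0,0,255],[0,0,0,0,0,0,255]]
  ]
}}

```text
clock: 18.7
tcp_pos: [0.4403, 0.3089, 0.1829]
orientation: [-0.0, -0.093, 0.996, 0.0]
wrist_force: [-0.4, -0.1, -1.7]
finger_gap: 0.019
grip_force: 108.5
```

Run:
```python
from h import *
p,r=pose();print(p,inF(RK,p),env.get_state()["wrist_force"])
S=cam("side");T=cam("top");print([np.round(x["uv"],1).tolist() for x in spotter.landmark_of("hook","side")],proj(S,p+r.apply([.0024,0,.0233])))
cv2.imwrite("pics/a6.png",cv2.resize(S["pixels"][225:335,190:320],(780,600),interpolation=2)[:,:,::-1])
```

```text
[0.44032815 0.30893477 0.18292551] [ 0.00084075 -0.00053664] [-0.43828542 -0.11196745 -1.67315011]
[[150.5, 284.1], [237.3, 267.0], [282.6, 365.0]] [[238.31872015 266.25198455]]
```

View pics/a6.png

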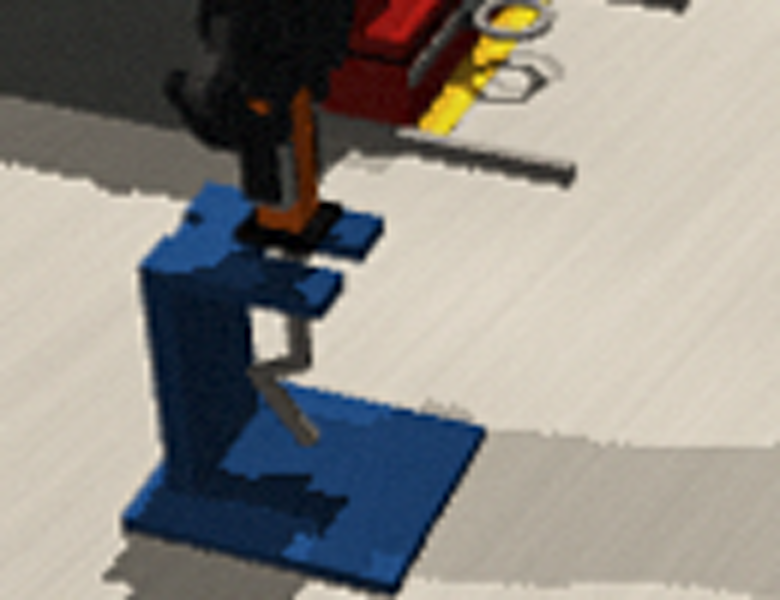

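The shank is in the slot and the collar at (290,225) is just above the bars. Lowering softly.

Call:
{"op": "jog_arm", "data": {
  "increments": [
    [[0,0,0.012,0,0,0,255],[0,0,0.012,0,0,0,255],[0,0,0.006,0,0,0,255],[0,0,0,0,0,0,255],[0,0,0,0,0,0,255]]
  ]
}}

```text
clock: 19.35
tcp_pos: [0.4408, 0.309, 0.1754]
orientation: [-0.0, -0.093, 0.996, 0.0]
wrist_force: [0.2, 0.4, -1.5]
finger_gap: 0.0187
grip_force: 108.5
```

Call:
{"op": "jog_arm", "data": {
  "increments": [
    [[0,0,0.006,0,0,0,255],[0,0,0.003,0,0,0,255],[0,0,0,0,0,0,255],[0,0,0,0,0,0,255]]
  ]
}}

```text
clock: 19.75
tcp_pos: [0.4409, 0.3091, 0.1733]
orientation: [-0.0, -0.093, 0.996, 0.001]
wrist_force: [-0.1, 0.2, -1.4]
finger_gap: 0.0186
grip_force: 109.0
```

Call:
{"op": "jog_arm", "data": {
  "increments": [
    [[0,0,0.004,0,0,0,255],[0,0,0,0,0,0,255],[0,0,0,0,0,0,255]]
  ]
}}

```text
clock: 20.05
tcp_pos: [0.441, 0.3091, 0.1733]
orientation: [0.0, -0.093, 0.996, 0.001]
wrist_force: [-1.3, -0.9, 5.3]
finger_gap: 0.0186
grip_force: 109.8
```

The collar rests on the bars (+5 N). I let go and rise.

Call:
{"op": "jog_arm", "data": {
  "increments": [
    [[0,0,0,0,0,0,0],[0,0,0,0,0,0,0],[0,0,0,0,0,0,0],[0,0,0,0,0,0,0],[0,0,0,0,0,0,0],[0,0,0,0,0,0,0],[0,0,0,0,0,0,0],[0,0,-0.06,0,0,0,0],[0,0,-0.1,0,0,0,0],[0,0,-0.15,0,0,0,0],[0,0,-0.15,0,0,0,0],[0,0,-0.1,0,0,0,0],[0,0,0,0,0,0,0],[0,0,0,0,0,0,0],[0,0,0,0,0,0,0]]
  ]
}}

```text
clock: 21.55
tcp_pos: [0.4404, 0.3087, 0.311]
orientation: [-0.001, -0.093, 0.996, 0.0]
wrist_force: [-0.6, -1.2, -0.7]
finger_gap: 0.0853
grip_force: 0.0
```

Run:
```python
from h import *
print(env.get_state()["wrist_force"])
S=cam("side");T=cam("top");print([np.round(x["uv"],1).tolist() for x in spotter.landmark_of("hook","side")],proj(S,w2(RK,(0,0,.15))),proj(S,w2(RK,(0,0,.0229))))
for c,d in (("side",S),("top",T)): print(c,[(round(x["conf"],2),inF(SH,onz(d,x["uv"],0)).round(3)) for x in spotter.landmark_of("case_front",c)])
cv2.imwrite("pics/a7.png",cv2.resize(S["pixels"][160:340,110:370],(780,540),interpolation=2)[:,:,::-1])
```

```text
[-0.59285091 -1.1614128  -0.71114897]
[[280.0, 364.3], [236.7, 271.6], [149.1, 286.5]] [[237.90131173 269.2708252 ]] [[240.92201414 306.69745973]]
side [(0.79, array([-0.017, -0.011]))]
top [(0.71, array([-0.017,  0.005]))]
```

View pics/a7.png

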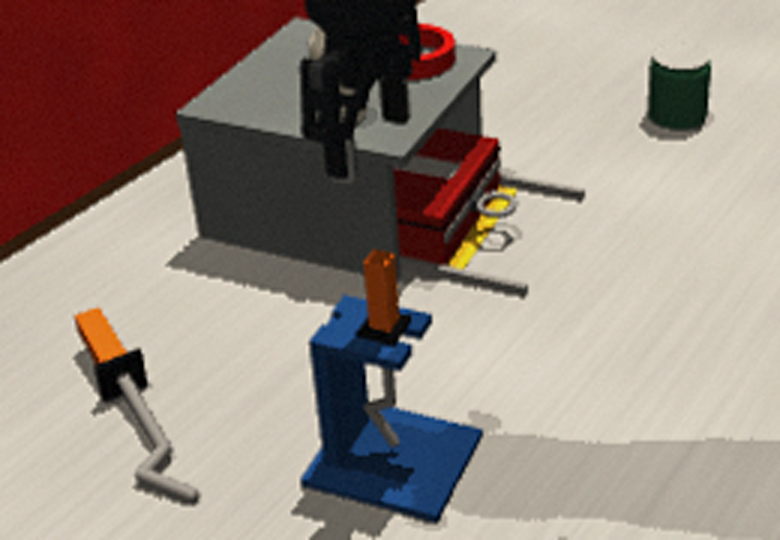

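The hook hangs upright in the rack (collar at (383,328) in the crop). The case front stands over the strip, and the roll and tin have not moved.

```bash
python3 -c "
from workcell import ticket
print(ticket.hand_in())"
```

```text
the job is handed in; nothing more can be done
None
```

Job handed in at about 22 s: I dragged the case by its ring until its front edge stood mid-strip (17–20 mm in front of the deck edge), then hung the hook back in its rack and let go; the tape roll and tin look unmoved, but the arm hid the bottle in the last picture.

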